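# Slide shims off the rack and bolt them into the transport cradle

## Task

Draw the red-knobbed bolt of the blue cradle fully back, then bring every aluminium shim plate from the rack and lay them flat and straight in the cradle, one on top of another. The rack's rails leave no room for fingers beside a plate, so slide each plate out over the rack's open front edge until it overhangs enough to be gripped. When all the plates are in, push the bolt fully home over them into its keeper, and leave the other things on the bench where they are.

Things in the scene. Friction and masses are not known exactly. Their poses are not given: they have to be found in the camera images.
- rack: fixed dark steel block, 200 (x) x 270 (y) x 45 mm high; origin: centre of its underside. Its flat top has four lanes along its x axis, each 60 mm wide, centred at y = -99, -33, 33 and 99 mm, between yellow rails 6 mm wide and 12 mm high; a yellow stop 18 mm high closes the rear (+x, from x = 97 mm); the front (-x, towards the robot) is open
- rack_edge (a point): middle of the rack's open front edge, on its top surface (x = -100, y = 0, z = 45 mm in the rack frame); same axes as the rack
- cradle: fixed blue cradle; origin: centre of its 250 mm (y) wide underside. A cross bar 14 mm high (x 15 to 73 mm, full width) carries the bolt; a spine 36 mm wide, 14 mm high runs from it along y = 62.5 mm to the near lip under the plate. The lip with side tabs 62 mm apart (x -108 to -84 mm, 34 mm high) holds its near end; its long sides are free for fingers in between. Guides: see seat
- seat (a point): where the lowest plate's underside centre belongs, length along x: 14 mm above the bench at x = -20, y = 62.5 mm of the cradle; same axes. From here: yellow guides 40 mm high stand 62 mm apart (y = +-31) beside the plate's far end (x 42 to 72 mm; +y one is the keeper); back stop at x = 80 mm, 32 mm high, and near lip at x = -80 mm, 20 mm high. Plates stack to 16 mm
- bolt (a joint): sliding bolt of the cradle, m: 0 = fully home in the keeper (crosses over the seat), 0.1 = fully drawn; drawing moves it along the cradle's -y axis. Friction about 2 N; stays where left. Its 12 mm rod lies at x = 37 mm in the cradle frame, underside 20 mm above the seat, top 46 mm above the bench
- bolt_knob (a point): grip point on the bolt's upright red knob (16 mm diameter post with a 20 mm cap, top 12 mm above this point, which is 76 mm above the bench); the post stands on the rod and is clear of it from 30 mm below this point upwards; same axes as the cradle
- plate1: aluminium shim plate with dark ports, 150 (x) x 50 (y) x 4 mm, about 0.08 kg, slippery with oil; origin: centre of its underside; starts flat in a lane of the rack, lengthwise; may be absent (3 or 4 are present). Its holes are only marks: it is solid. Closed fingertips pressed on it with 5 to 15 N drag it along
- plate2: aluminium shim plate with dark ports, 150 (x) x 50 (y) x 4 mm, about 0.08 kg, slippery with oil; origin: centre of its underside; starts flat in a lane of the rack, lengthwise; may be absent (3 or 4 are present). Its holes are only marks: it is solid. Closed fingertips pressed on it with 5 to 15 N drag it along
- plate3: aluminium shim plate with dark ports, 150 (x) x 50 (y) x 4 mm, about 0.08 kg, slippery with oil; origin: centre of its underside; starts flat in a lane of the rack, lengthwise; may be absent (3 or 4 are present). Its holes are only marks: it is solid. Closed fingertips pressed on it with 5 to 15 N drag it along
- plate4: aluminium shim plate with dark ports, 150 (x) x 50 (y) x 4 mm, about 0.08 kg, slippery with oil; origin: centre of its underside; starts flat in a lane of the rack, lengthwise; may be absent (3 or 4 are present). Its holes are only marks: it is solid. Closed fingertips pressed on it with 5 to 15 N drag it along
- pump: bystander: grey gear pump, about 120 x 100 x 90 mm; origin: centre of its underside
- valve: bystander: blue valve block, 120 x 50 x 45 mm; origin: underside
- gauge: bystander: round pressure gauge lying face up, 62 mm diameter, 27 mm high; origin: underside
- wrench: bystander: 200 mm wrench lying flat; origin: underside
- collar: bystander: steel collar, 76 mm diameter, 24 mm high; origin: underside
- can: bystander: green can, 66 mm diameter, 110 mm high; origin: underside

How it is judged:
By the outcome, as a careful person would: the job done as asked, in the order asked, and still so for the second after the job is handed in, with the robot touching nothing.
Of plate1, plate2, plate3, plate4 only 3 to 4 are there at a start; the rules pass over those that are not, and their reading is None.
At some moment in a run one of plate1, plate2, plate3, plate4 may be knocked a few centimetres aside while the robot is not near it.
It also fails if it takes over 210 s, if anything falls off the work surface, if the arm or the gripper's body presses on something with over 40 N, if the wrist force passes 120 N, or if a joint passes its speed limit or range.

## Robot

A 6-joint arm with a two-finger parallel gripper is mounted at the origin on the work surface. World frame = base frame: x ahead of the robot, y to its left, z up, the work surface at z = 0. Lengths are in m, angles in degrees, forces in N, time in s.
With the tool pointing down it reaches from about 0.375 to 0.9 m from the base axis. Payload 3.1 kg.
Tool frame: the origin (TCP) lies between the finger pads; the fingertips stand 11 mm ahead of it and the grasp point (between the pads) lies 8 mm behind it; z points along the fingers, y is the line along which they close (so a half turn about z gives the same grasp; the last joint's range is limited). The gripper opens to 87 mm and grips with 3 to 60 N. Pads are 19 mm wide; open, the fingers measure 117 mm over their backs; the gripper's body (75 mm by 190 mm) begins 51 mm behind the grasp point.
Start: joints at [54.746, 30.224, 82.088, -0, 67.689, -10.227], TCP at [0.264, 0.566, 0.234] pointing down, gripper open.
Joint ranges: [-176.69, 176.69], [-43.24, 126.21], [12.49, 139.97], [-82, 262], [0, 151.66], [-163.58, 163.58]. Speed limits (degrees/s): [159.86, 159.86, 180, 180, 180, 180].

## Interface

Orientations are given as a 3x3 rotation matrix whose columns are the frame's x, y, z axes.
In Python, from rig import bot gives the robot as it stands.
- The arm moves only by the tool apply_moves, never from a script. Its argument "steps" is a list that holds one entry, the list of rows, each a list of 7 numbers: the shift along the tool's x, y, z in cm, then the turn, a rotation vector about the tool's x, y, z in degrees, then the gripper command: -1 is shut, 1 is fully open, values between are in proportion. In form: [[[dx, dy, dz, rx, ry, rz, jaw], ...]]. A call has 1 to 20 rows; each row is the pose to reach, as a shift and turn from the pose commanded when the call began, along the tool's axes at that moment; what a row does not reach only later rows make up. A row lasts 1/8 s, in which the tool goes at most 62.5 mm and 10.7 degrees, less where a joint would pass 70% of its speed; a pose out of reach is approached as far as the arm can. A call with a gripper value outside its range is refused whole. The fingers move at their own pace and stop on an object; the grip force is fixed at half the most. Time passes only in rows, so rows that repeat a pose let the fingers close. It gives the time, the measured TCP pose, the force, the opening and the grip force at its end, in the units of the state.
- bot.read_state(): the state, without advancing time (a new reading comes with each control period).
- bot.capture(name): name is "scene" or "top" or "wrist"; returns the picture (384x512x3 uint8, blue, green, red); there is no depth.
- bot.camera_model(name): a dict with "intrinsics" (3x3 intrinsics, pixels), "R" (3x3) and "t" (3): a world point X has camera coordinates R X + t. Camera axes: x right, y down, z forward; pixel columns grow to the right and rows downward; lengths in m; the calibration is good to about 2 mm. A picture is of the moment at which its call begins: read the wrist's pose just before it. camera_model takes no time and is no camera call; for the wrist camera it gives the pose at the moment of the call.
- bot.hand_in(): hands the job in; it is judged then, once.
The state is a dict: "time_s": time; "joint_positions": joint angles; "qvel": joint speeds; "tau": joint torques, N m; "position": TCP position; "tcp_rot": TCP orientation; "force": force on the tool from outside, world axes, zero at the start; "moment": the same for the moment, N m; "opening": opening from 0.0 (shut) to 1.0 (fully open); "grasp_force": force on a finger pad.
Only numpy, scipy, OpenCV 4.12 (cv2) and the standard library are available. Lean on these libraries where they do the work, as an engineer would, in place of code of your own. Each camera call takes 0.05 s, during which the arm holds its last target. There are 200 camera calls.

## Working session

There is one attempt and no reset: what is moved stays moved. The work goes in short steps, Python scripts to look and compute and a tool call to move; the robot and the scene stay as the last step left them, time stands still between calls to the robot, and variables do not carry over. Pictures are saved under pics/ and viewed, at most 14 in all, crops included, and the job is handed in when it is done.

Besides the shell and the picture viewer there is one more tool, called after "Emit:" by a JSON object that holds its "fn" and its "kwargs", one argument or row to a line. apply_moves: Moves the arm, as the interface text tells. Its arguments: {"type":"object","properties":{"steps":{"type":"array","items":{"type":"array","items":{"type":"array","items":{"type":"number"}}}}},"required":["steps"]}

```bash
ls; mkdir -p pics
python3 - <<'E'
from rig import bot
import cv2,numpy as np
s=bot.read_state(); print({k:np.round(v,3).tolist() for k,v in s.items()})
for n in("scene","top"):
    cv2.imwrite(f"pics/{n}0.png",bot.capture(n)); m=bot.camera_model(n); print(n,{k:np.round(v,3).tolist() for k,v in m.items()})
E
```

```text
pics
{'time_s': 0.0, 'joint_positions': [54.746, 30.279, 82.157, -0.001, 67.687, -10.229], 'qvel': [0.037, -0.051, -0.09, 0.014, 0.019, -0.006], 'tau': [-0.002, -44.004, -17.659, 0.063, 0.058, -0.0], 'position': [0.264, 0.566, 0.233], 'tcp_rot': [[-0.906, 0.423, -0.001], [0.423, 0.906, -0.002], [0.0, -0.002, -1.0]], 'force': [-0.005, 0.01, 0.636], 'moment': [-0.003, -0.009, -0.021], 'grasp_force': 0.0, 'opening': 0.999}
scene {'intrinsics': [[379.23, 0.0, 261.06], [0.0, 379.23, 193.893], [0.0, 0.0, 1.0]], 'R': [[-0.122, 0.993, -0.008], [0.782, 0.091, -0.617], [-0.611, -0.082, -0.787]], 't': [0.052, -0.437, 1.798]}
top {'intrinsics': [[493.473, 0.0, 255.566], [0.0, 493.473, 193.783], [0.0, 0.0, 1.0]], 'R': [[-0.013, -1.0, 0.011], [-0.997, 0.012, -0.082], [0.082, -0.013, -0.997]], 't': [0.026, 0.593, 1.581]}
```

View pics/top0.png

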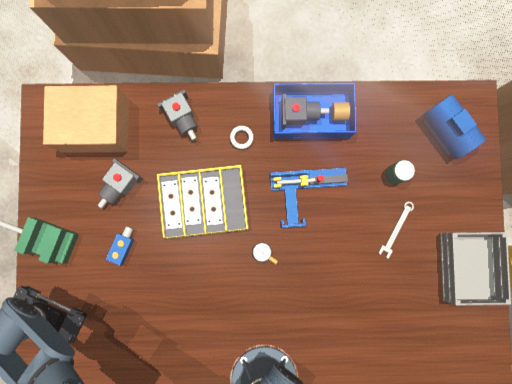

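View pics/scene0.png

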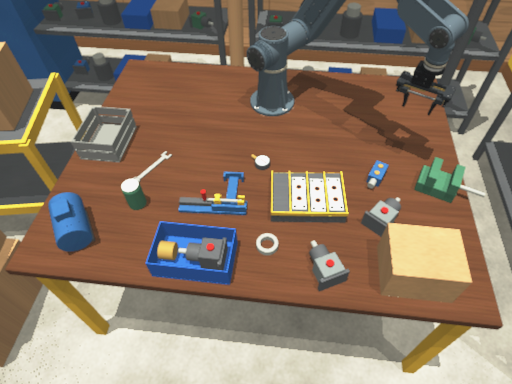

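The top view shows the rack at about (203,202) with 3 plates, the rightmost lane empty, and the cradle at about (305,190) with its red knob at (321,179). Next I measure both.

```bash
cat > h.py <<'E'
import cv2,numpy as np
from rig import bot
def ray(m,px,z):
    K,R,t=map(np.array,(m["intrinsics"],m["R"],m["t"]))
    px=np.atleast_2d(np.array(px,float)); d=(R.T@np.linalg.inv(K)@np.c_[px,np.ones(len(px))].T).T
    c=-R.T@t; return c+d*((z-c[2])/d[:,2])[:,None]
def proj(m,X):
    K,R,t=map(np.array,(m["intrinsics"],m["R"],m["t"]))
    p=(K@(R@np.atleast_2d(X).T+t[:,None])).T; return p[:,:2]/p[:,2:]
def mask(im,lo,hi): return cv2.inRange(cv2.cvtColor(im,cv2.COLOR_BGR2HSV),np.array(lo),np.array(hi))
Y=((20,120,120),(35,255,255)); B=((100,130,60),(125,255,255)); RD=((0,170,120),(6,255,255)); W=((0,0,170),(180,50,255))
def cnts(mk,amin=10): return [c for c in cv2.findContours(mk,cv2.RETR_EXTERNAL,cv2.CHAIN_APPROX_NONE)[0] if cv2.contourArea(c)>=amin]
E
python3 - <<'E'
from h import *
im=cv2.imread("pics/top0.png"); m=bot.camera_model("top")
roi=np.zeros(im.shape[:2],np.uint8); roi[155:245,150:360]=255
for n,c,z in(("Y",Y,.057),("B",B,.014),("R",RD,.088),("W",W,.049)):
    for k in cnts(mask(im,*c)&roi,4):
        r=cv2.minAreaRect(k); bx=cv2.boxPoints(r)
        print(n,np.round(r[0],1),cv2.contourArea(k),np.round(ray(m,bx,z)[:,:2],3).tolist(),np.round(ray(m,[r[0]],z)[0,:2],4))
cv2.imwrite("pics/topc.png",cv2.resize(im[150:245,145:360],None,fx=3.6,fy=3.6,interpolation=cv2.INTER_CUBIC))
E
```

```text
Y [204.1 221.5] 20.5 [[0.544, 0.189], [0.545, 0.182], [0.465, 0.176], [0.464, 0.183]] [0.5044 0.1828]
Y [202.3 203.1] 8.0 [[0.575, 0.194], [0.576, 0.188], [0.551, 0.182], [0.55, 0.188]] [0.5629 0.1882]
Y [201.2 192.9] 5.5 [[0.608, 0.197], [0.609, 0.192], [0.583, 0.186], [0.582, 0.19]] [0.5952 0.1914]
Y [277.5 185.5] 12.5 [[0.611, -0.041], [0.621, -0.041], [0.621, -0.063], [0.611, -0.063]] [ 0.616  -0.0518]
Y [277.  178.5] 13.5 [[0.643, -0.041], [0.643, -0.06], [0.634, -0.06], [0.634, -0.041]] [ 0.6385 -0.0506]
Y [303.5 180. ] 48.0 [[0.649, -0.124], [0.649, -0.147], [0.617, -0.146], [0.617, -0.124]] [ 0.6327 -0.1352]
Y [201.9 201.5] 466.0 [[0.659, 0.336], [0.686, 0.063], [0.478, 0.043], [0.452, 0.314]] [0.568  0.1892]
B [306.6 203.9] 516.5 [[0.492, -0.018], [0.649, -0.033], [0.626, -0.28], [0.469, -0.263]] [ 0.5586 -0.1486]
B [308.1 173.7] 275.5 [[0.663, -0.033], [0.677, -0.277], [0.653, -0.278], [0.639, -0.034]] [ 0.6579 -0.1556]
W [261.5 243.5] 5.0 [[0.434, 0.016], [0.434, -0.013], [0.431, -0.013], [0.431, 0.016]] [0.4324 0.0017]
W [227.9 184.6] 8.5 [[0.625, 0.124], [0.629, 0.091], [0.618, 0.09], [0.614, 0.122]] [0.6215 0.1067]
W [288.5 181.1] 55.5 [[0.634, -0.05], [0.637, -0.125], [0.627, -0.125], [0.623, -0.051]] [ 0.6304 -0.0879]
W [311. 179.] 23.0 [[0.643, -0.148], [0.643, -0.173], [0.63, -0.173], [0.63, -0.147]] [ 0.6365 -0.1603]
W [212.4 200.5] 805.5 [[0.647, 0.193], [0.653, 0.136], [0.496, 0.121], [0.49, 0.177]] [0.5712 0.1567]
W [191.4 200. ] 801.5 [[0.65, 0.26], [0.655, 0.203], [0.499, 0.188], [0.494, 0.244]] [0.5738 0.2236]
W [171.2 203.8] 791.0 [[0.65, 0.325], [0.655, 0.269], [0.476, 0.251], [0.471, 0.306]] [0.5622 0.2879]
```

View pics/topc.png

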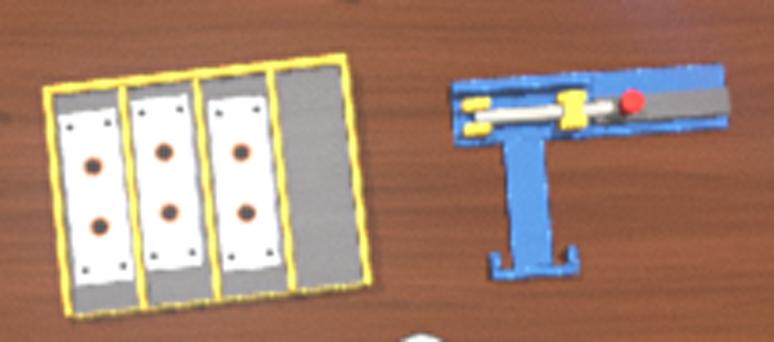

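The crop shows plates in three lanes, each about mid-rack, and the bolt home with the rod between the guides and the knob at crop (631,100). I'll move over the rack for a closer wrist look.

```bash
cat >> h.py <<'E'
from scipy.spatial.transform import Rotation as Ro
def go(x,y,z,yaw=None):
    "shift in tool axes (cm) + turn (deg) to world TCP pose; yaw = heading of tool y, tool pointing down"
    s=bot.read_state(); R=np.array(s["tcp_rot"]); d=R.T@(np.array([x,y,z])-s["position"])*100
    rv=np.zeros(3)
    if yaw is not None:
        a=np.radians(yaw); ty=np.array([np.cos(a),np.sin(a),0]); tz=np.array([0,0,-1.])
        rv=np.degrees(Ro.from_matrix(R.T@np.c_[np.cross(ty,tz),ty,tz]).as_rotvec())
    print("go",np.round(d,2).tolist(),np.round(rv,1).tolist(),"rows>=",int(np.ceil(max(np.linalg.norm(d)/6.25,np.linalg.norm(rv)/10.7))))
E
python3 -c "
from h import *
go(.50,.19,.36,95.8)"
```

```text
go [-37.28, -24.09, -12.7] [-0.1, -0.1, -30.8] rows>= 8
```

Emit:
{"fn": "apply_moves", "kwargs": {
  "steps": [
    [[-37.3,-24.1,-12.7,0,0,-30.8,-1],[-37.3,-24.1,-12.7,0,0,-30.8,-1],[-37.3,-24.1,-12.7,0,0,-30.8,-1],[-37.3,-24.1,-12.7,0,0,-30.8,-1],[-37.3,-24.1,-12.7,0,0,-30.8,-1],[-37.3,-24.1,-12.7,0,0,-30.8,-1],[-37.3,-24.1,-12.7,0,0,-30.8,-1],[-37.3,-24.1,-12.7,0,0,-30.8,-1],[-37.3,-24.1,-12.7,0,0,-30.8,-1],[-37.3,-24.1,-12.7,0,0,-30.8,-1],[-37.3,-24.1,-12.7,0,0,-30.8,-1],[-37.3,-24.1,-12.7,0,0,-30.8,-1]]
  ]
}}

```text
time_s: 1.6
position: [0.4996, 0.1911, 0.3602]
tcp_rot: [[-0.995, -0.102, -0.001], [-0.102, 0.995, -0.0], [0.001, 0.0, -1.0]]
force: [0.6, -0.3, 0.5]
opening: 0.006
grasp_force: 0.0
```

Run:
```python
from h import *
m=bot.camera_model("wrist"); im=bot.capture("wrist"); cv2.imwrite("pics/w1.png",im)
R,t=np.array(m["R"]),np.array(m["t"]); print("cam",np.round(-R.T@t,3),np.round(R,2).tolist(),np.round(m["intrinsics"],0).tolist())
go(.50,-.11,.36,93.3)
```

```text
cam [0.422 0.184 0.512] [[-0.1, 0.99, 0.0], [0.95, 0.1, 0.28], [0.28, 0.03, -0.96]] [[307.0, 0.0, 256.0], [0.0, 307.0, 195.0], [0.0, 0.0, 1.0]]
go [3.05, -29.95, 0.03] [0.0, -0.0, 2.6] rows>= 5
```

View pics/w1.png

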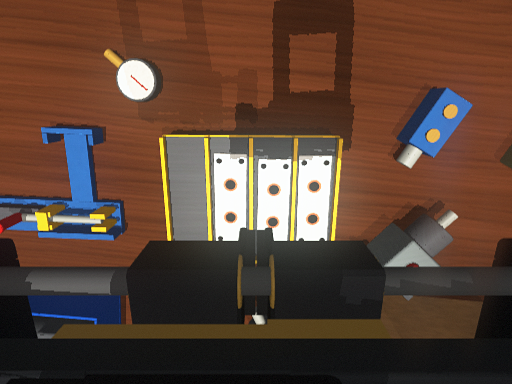

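The wrist view shows the rack front edge at row ~136 from column 161 to 341, with the plates' near ends at rows 153-156. Casting these onto the plane, then moving towards the cradle.

Emit:
{"fn": "apply_moves", "kwargs": {
  "steps": [
    [[-2.0,-30.0,0,0,0,2.6,-1],[-2.0,-30.0,0,0,0,2.6,-1],[-2.0,-30.0,0,0,0,2.6,-1],[-2.0,-30.0,0,0,0,2.6,-1],[-2.0,-30.0,0,0,0,2.6,-1],[-2.0,-30.0,0,0,0,2.6,-1],[-2.0,-30.0,0,0,0,2.6,-1],[-2.0,-30.0,0,0,0,2.6,-1]]
  ]
}}

```text
time_s: 2.65
position: [0.5502, -0.1047, 0.3606]
tcp_rot: [[-0.998, -0.057, -0.0], [-0.057, 0.998, 0.0], [0.0, 0.0, -1.0]]
force: [0.4, 0.5, -0.3]
opening: 0.007
grasp_force: 0.0
```

Run:
```python
from h import *
m=bot.camera_model("wrist"); im=bot.capture("wrist"); cv2.imwrite("pics/w2.png",im); np.save("w2.npy",m)
s=bot.read_state(); print(s["position"])
im1=cv2.imread("pics/w1.png")
# camera for w1: same mount, rebuild from measured shift
R2,t2=np.array(m["R"]),np.array(m["t"]); T2=np.array(s["tcp_rot"]); c2=-R2.T@t2
off=T2.T@(c2-s["position"]); Rc=R2@T2
T1=Ro.from_rotvec([0,0,np.radians(5.85)]).as_matrix()@np.diag([-1,1,-1]); p1=np.array([.4996,.1911,.3602]); c1=p1+T1@off; R1=Rc@T1.T
m1=dict(intrinsics=m["intrinsics"],R=R1,t=-R1@c1); np.save("w1.npy",m1); print("chk",c1)
y=mask(im1,(18,100,90),(38,255,255))
rows=[]
for c in range(170,335,3):
    r=np.where(y[120:148,c])[0]
    if len(r): rows.append((c,120+r.min()))
P=ray(m1,rows,.045); f=np.polyfit(P[:,1],P[:,0],1); print("front edge x=",f,"yaw",-np.degrees(np.arctan(f[0])))
for r in(150,170,190,210,228):
    q=np.where(y[r])[0]; q=q[(q>150)&(q<350)]; g=np.split(q,np.where(np.diff(q)>3)[0]+1)
    print(r,[np.round(ray(m1,[[a.mean(),r]],.057)[0,:2],4).tolist() for a in g])
```

```text
[ 0.55026402 -0.10472533  0.36066987]
chk [0.42223561 0.18381925 0.51151492]
front edge x= [-0.09970709  0.48509597] yaw 5.693976398626045
150 [[0.5011, 0.0544], [0.4944, 0.1191], [0.4878, 0.1838], [0.481, 0.2493], [0.4744, 0.3134]]
170 [[0.531, 0.0579], [0.5245, 0.1216], [0.5178, 0.1868], [0.511, 0.2528], [0.5043, 0.3177]]
190 [[0.5622, 0.06], [0.5556, 0.1249], [0.5489, 0.1899], [0.5421, 0.2556], [0.5355, 0.3203]]
210 [[0.5945, 0.0638], [0.5879, 0.1284], [0.5812, 0.1931], [0.5745, 0.2585], [0.5679, 0.3232]]
228 [[0.6247, 0.0669], [0.6181, 0.131], [0.6115, 0.196], [0.6048, 0.2611], [0.5981, 0.3266]]
```

View pics/w2.png

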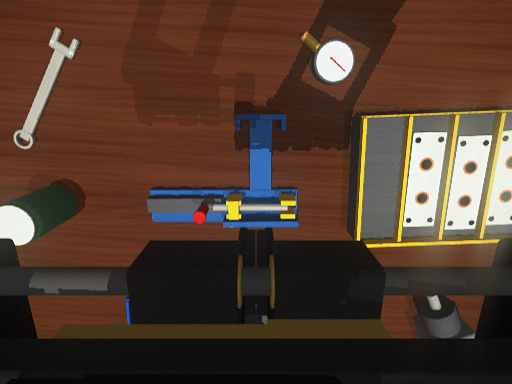

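The wrist view shows the cradle square ahead: bar from columns 149 to 298, spine at column ~260, lip at row ~120, knob cap at (199,216). Measuring.

Run:
```python
from h import *
im=cv2.imread("pics/w2.png"); m=np.load("w2.npy",allow_pickle=True).item()
b=mask(im,B[0],B[1]); y=mask(im,(18,100,90),(38,255,255)); r=mask(im,(0,150,90),(8,255,255)); 
out=[]
for row in(145,155,165,175,183):
    q=np.where(b[row,225:300])[0]+225; P=ray(m,[[q.min(),row],[q.max()+1,row]],.014)[:,:2]; out.append(P.mean(0)); print(row,q.min(),q.max(),np.round(P,4).tolist())
out=np.array(out); f=np.polyfit(out[:,0],out[:,1],1); print("spine y=",f,np.degrees(np.arctan(f[0])))
e=[(c,np.where(b[180:215,c])[0].min()+180) for c in list(range(152,235,4))+list(range(278,296,3)) if b[180:215,c].any()]
P=ray(m,e,.014); f=np.polyfit(P[:,1],P[:,0],1); print("bar near edge",f,np.degrees(np.arctan(-f[0])),np.round(P[[0,-1],:2],4))
l=[(c,np.where(b[105:140,c])[0].min()+105) for c in range(240,284,3) if b[105:140,c].any()]; print(l); print("lip near edge z34",np.round(ray(m,l,.034)[[0,-1],:2],4))
q=np.where(b[118,225:300])[0]+225; print("lip width",q.min(),q.max(),np.round(ray(m,[[q.min(),118],[q.max()+1,118]],.034)[:,:2],4).tolist())
for n,k,z in(("yel",y,.054),("red",r,.088)):
    for c in cnts(k[:240,140:300],15):
        x,yy,w,h=cv2.boundingRect(c); x+=140; print(n,x,yy,w,h,np.round(ray(m,[[x,yy],[x+w,yy+h],[x+w/2,yy+h/2]],z)[:,:2],4).tolist())
```

```text
145 250 271 [[0.5363, -0.1129], [0.5343, -0.0774]]
155 250 270 [[0.5525, -0.112], [0.5505, -0.0779]]
165 250 270 [[0.569, -0.1111], [0.567, -0.0767]]
175 250 270 [[0.5858, -0.1102], [0.5838, -0.0754]]
183 250 270 [[0.5995, -0.1095], [0.5974, -0.0745]]
spine y= [ 0.05285589 -0.12376551] 3.025603863523408
bar near edge [-0.06338809  0.60299984] 3.6270176477458747 [[ 0.6211 -0.2734]
 [ 0.6057 -0.0368]]
[(240, np.int64(115)), (243, np.int64(115)), (246, np.int64(115)), (249, np.int64(115)), (252, np.int64(115)), (255, np.int64(115)), (258, np.int64(114)), (261, np.int64(114)), (264, np.int64(114)), (267, np.int64(114)), (270, np.int64(114)), (273, np.int64(114)), (276, np.int64(114)), (279, np.int64(114)), (282, np.int64(114))]
lip near edge z34 [[ 0.4898 -0.1301]
 [ 0.4846 -0.0671]]
lip width 235 285 [[0.4946, -0.1375], [0.4901, -0.0605]]
yel 279 207 17 12 [[0.6255, -0.0618], [0.6441, -0.0331], [0.6347, -0.0476]]
yel 279 195 17 11 [[0.6059, -0.0634], [0.6223, -0.0352], [0.6141, -0.0494]]
yel 226 195 16 25 [[0.6107, -0.1457], [0.6507, -0.1189], [0.6304, -0.1325]]
red 167 211 52 26 [[0.6298, -0.2282], [0.6667, -0.1513], [0.648, -0.1903]]
red 272 167 28 21 [[0.5557, -0.0798], [0.5838, -0.0376], [0.5697, -0.0589]]
red 188 163 26 20 [[0.5569, -0.1973], [0.5836, -0.1605], [0.5701, -0.1791]]
red 207 162 42 25 [[0.5539, -0.1709], [0.5866, -0.1105], [0.5701, -0.141]]
red 272 158 16 10 [[0.5431, -0.0807], [0.5559, -0.0573], [0.5494, -0.0691]]
red 217 157 16 10 [[0.5461, -0.1571], [0.5589, -0.1344], [0.5525, -0.1458]]
red 221 145 28 23 [[0.5292, -0.152], [0.559, -0.1119], [0.544, -0.1322]]
```

Run:
```python
from h import *
im=cv2.imread("pics/top0.png"); mt=bot.camera_model("top"); m=np.load("w2.npy",allow_pickle=True).item()
r=mask(im,(0,150,100),(8,255,255)); r[:165]=0; r[195:]=0; r[:,:300]=0;r[:,340:]=0
M=cv2.moments(r,True); p=[M["m10"]/M["m00"],M["m01"]/M["m00"]]; print(p,M["m00"],ray(mt,[p],.084)[0])
im=cv2.imread("pics/w2.png"); h=mask(im,(0,200,150),(6,255,255)); h[:200]=0;h[235:]=0;h[:,:180]=0;h[:,225:]=0
n,_,st,ce=cv2.connectedComponentsWithStats(h); print(st[1:].tolist(),ce[1:].tolist()); [print(ray(m,[c],.088)[0]) for c in ce[1:]]
go(.637,-.177,.16,93.3)
```

```text
[319.92857142857144, 178.25] 28.0 [ 0.63465572 -0.18405594  0.084     ]
[[194, 211, 12, 13, 115]] [[199.2608695652174, 217.08695652173913]]
[ 0.63655879 -0.1811072   0.088     ]
go [-8.24, -7.72, 20.06] [0.0, -0.0, -0.0] rows>= 4
```

Emit:
{"fn": "apply_moves", "kwargs": {
  "steps": [
    [[-8.1,-8.2,20,0,0,0,0],[-8.1,-8.2,20,0,0,0,0],[-8.1,-8.2,20,0,0,0,0],[-8.1,-8.2,20,0,0,0,0],[-8.1,-8.2,20,0,0,0,0],[-8.1,-8.2,23,0,0,0,0],[-8.1,-8.2,26,0,0,0,0],[-8.1,-8.2,29.0,0,0,0,0],[-8.1,-8.2,29.0,0,0,0,-1],[-8.1,-8.2,29.0,0,0,0,-1],[-8.1,-8.2,29.0,0,0,0,-1],[-8.1,-8.2,29.0,0,0,0,-1],[-8.1,-8.2,29.0,0,0,0,-1]]
  ]
}}

```text
time_s: 4.32
position: [0.6369, -0.1838, 0.0724]
tcp_rot: [[-0.998, -0.055, 0.003], [-0.055, 0.998, -0.001], [-0.003, -0.001, -1.0]]
force: [-0.4, 1.0, 5.9]
opening: 0.171
grasp_force: 30.0
```

Emit:
{"fn": "apply_moves", "kwargs": {
  "steps": [
    [[0,-1,0,0,0,0,-1],[0,-2,0,0,0,0,-1],[0,-3,0,0,0,0,-1],[0,-4,0,0,0,0,-1],[0,-5,0,0,0,0,-1],[0,-6,0,0,0,0,-1],[0,-7,0,0,0,0,-1],[0,-8,0,0,0,0,-1],[0,-9,0,0,0,0,-1],[0,-9.5,0,0,0,0,-1],[0,-9.9,0,0,0,0,-1],[0,-10.2,0,0,0,0,-1],[0,-10.2,0,0,0,0,-1]]
  ]
}}

```text
time_s: 5.95
position: [0.6421, -0.2729, 0.0723]
tcp_rot: [[-0.999, -0.053, -0.002], [-0.053, 0.998, 0.02], [0.0, 0.021, -1.0]]
force: [2.4, 27.6, 13.8]
opening: 0.177
grasp_force: 30.1
```

Emit:
{"fn": "apply_moves", "kwargs": {
  "steps": [
    [[0,0.7,0,0,0,0,-1],[0,1.0,0,0,0,0,0],[0,1.0,0,0,0,0,0],[0,1.0,0,0,0,0,0],[0,1.0,-6,0,0,0,0],[3,8,-22,0,0,0,0],[3,8,-22,0,0,0,0],[3,8,-22,0,0,0,0],[3,8,-22,0,0,0,0],[3,8,-22,0,0,0,0]]
  ]
}}

```text
time_s: 7.2
position: [0.6067, -0.2079, 0.29]
tcp_rot: [[-0.999, -0.055, -0.001], [-0.055, 0.999, 0.0], [0.001, 0.0, -1.0]]
force: [0.2, 0.1, -1.2]
opening: 0.497
grasp_force: 0.0
```

Run:
```python
from h import *
s=bot.read_state(); print(np.round(s["position"],4),np.round(s["force"],1))
im=bot.capture("top"); mt=bot.camera_model("top")
m=bot.camera_model("wrist"); w=bot.capture("wrist")
h=mask(w,(0,200,150),(6,255,255)); h[240:]=0
n,_,st,ce=cv2.connectedComponentsWithStats(h); [print(s_.tolist(),c,ray(m,[c],.088)[0]) for s_,c in zip(st[1:],ce[1:]) if s_[4]>20]
cv2.imwrite("pics/c3.png",np.hstack([w[80:300,60:360],cv2.resize(im[155:215,255:360],None,fx=3.6,fy=3.66)]))
```

```text
[ 0.6067 -0.2079  0.29  ] [ 0.2  0.1 -1.2]
```

View pics/c3.png

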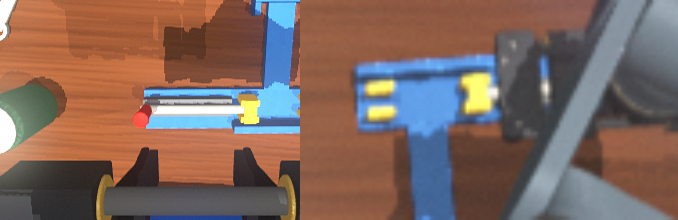

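The bolt is drawn: the knob sits at the bar's end at crop (142,117), and the rod has cleared the seat. Checking the knob position, and getting the plate positions.

Run:
```python
from h import *
m=bot.camera_model("wrist"); w=bot.capture("wrist")
h=mask(w,(0,150,100),(8,255,255)); h[:180]=0; h[215:]=0; h[:,:185]=0; h[:,230:]=0
n,_,st,ce=cv2.connectedComponentsWithStats(h); [print(s_.tolist(),c,ray(m,[c],.080)[0]) for s_,c in zip(st[1:],ce[1:]) if s_[4]>20]
# plates from w1 (rack frame)
im=cv2.imread("pics/w1.png"); m1=np.load("w1.npy",allow_pickle=True).item()
wh=mask(im,(0,0,185),(180,40,255)); wh[245:]=0
a=np.radians(5.7); E=np.array([.467,.182]); ex=np.array([np.cos(a),np.sin(a)]); ey=np.array([-ex[1],ex[0]])
for c in cnts(wh,800):
    P=ray(m1,c[:,0,:],.049)[:,:2]-E; u=P@ex; v=P@ey; print("plate near end",u.min().round(4),"y",v.min().round(4),v.max().round(4))
c=E+.105*ex
for l in(.033,-.033,.099): print(l,np.round(E+.110*ex+l*ey,4))
go(*(E+.120*ex+.033*ey-np.array([0,0])),.12,95.7)
```

```text
[192, 185, 19, 24, 294] [201.02040816 197.10884354] [ 0.64073789 -0.27108614  0.08      ]
plate near end 0.0355 y 0.0099 0.0605
plate near end 0.0307 y 0.0728 0.1235
plate near end 0.0267 y -0.0584 -0.0072
plate near end -0.1024 y -0.1889 -0.1375
0.033 [0.5732 0.2258]
-0.033 [0.5797 0.1601]
0.099 [0.5666 0.2914]
go [-0.1, 43.48, 16.91] [0.1, -0.2, -2.6] rows>= 8
```

Emit:
{"fn": "apply_moves", "kwargs": {
  "steps": [
    [[-0.5,43.7,0,0,0,-2.6,-1],[-0.5,43.7,0,0,0,-2.6,-1],[-0.5,43.7,0,0,0,-2.6,-1],[-0.5,43.7,0,0,0,-2.6,-1],[-0.5,43.7,0,0,0,-2.6,-1],[-0.5,43.7,0,0,0,-2.6,-1],[-0.5,43.7,0,0,0,-2.6,-1],[-0.5,43.7,6,0,0,-2.6,-1],[-0.5,43.7,12,0,0,-2.6,-1],[-0.5,43.7,18,0,0,-2.6,-1],[-0.5,43.7,21,0,0,-2.6,-1],[-0.5,43.7,22.4,0,0,-2.6,-1],[-0.5,43.7,22.7,0,0,-2.6,-1],[-0.5,43.7,22.7,0,0,-2.6,-1]]
  ]
}}

```text
time_s: 9.1
position: [0.5889, 0.2293, 0.0645]
tcp_rot: [[-0.995, -0.1, 0.002], [-0.1, 0.995, 0.0], [-0.002, 0.0, -1.0]]
force: [0.2, 0.4, 0.6]
opening: 0.007
grasp_force: 0.0
```

Emit:
{"fn": "apply_moves", "kwargs": {
  "steps": [
    [[0,0,0.2,0,0,0,-1],[0,0,0.4,0,0,0,-1],[0,0,0.5,0,0,0,-1],[0,0,0.5,0,0,0,-1]]
  ]
}}

```text
time_s: 9.6
position: [0.5886, 0.2294, 0.0604]
tcp_rot: [[-0.995, -0.101, 0.002], [-0.101, 0.995, 0.0], [-0.002, 0.0, -1.0]]
force: [-0.9, -0.4, 6.8]
opening: 0.006
grasp_force: 3.5
```

Emit:
{"fn": "apply_moves", "kwargs": {
  "steps": [
    [[0,0,0.1,0,0,0,-1],[0,0,0.1,0,0,0,-1]]
  ]
}}

```text
time_s: 9.85
position: [0.5888, 0.2295, 0.0604]
tcp_rot: [[-0.995, -0.101, 0.003], [-0.101, 0.995, 0.0], [-0.003, 0.0, -1.0]]
force: [-3.6, -1.5, 11.9]
opening: 0.003
grasp_force: 5.9
```

Emit:
{"fn": "apply_moves", "kwargs": {
  "steps": [
    [[0.5,0,0,0,0,0,-1],[1.3,0,0,0,0,0,-1],[2.1,0,0,0,0,0,-1],[2.9,0,0,0,0,0,-1],[3.7,0,0,0,0,0,-1],[4.5,0,0,0,0,0,-1],[5.3,0,0,0,0,0,-1],[6.1,0,0,0,0,0,-1],[6.9,0,0,0,0,0,-1],[7.7,0,0,0,0,0,-1],[8.5,0,0,0,0,0,-1],[9.3,0,0,0,0,0,-1],[9.8,0,0,0,0,0,-1],[10.1,0,0,0,0,0,-1],[10.1,0,0,0,0,0,-1]]
  ]
}}

```text
time_s: 11.72
position: [0.4912, 0.2199, 0.0604]
tcp_rot: [[-0.995, -0.101, 0.009], [-0.101, 0.995, 0.002], [-0.009, 0.001, -1.0]]
force: [1.6, 0.7, 11.5]
opening: 0.005
grasp_force: 5.9
```

Emit:
{"fn": "apply_moves", "kwargs": {
  "steps": [
    [[0,0,-5,0,0,0,-1],[-3,0,-11,0,0,0,-1],[-6,0,-17,0,0,0,0.35],[-6,0,-20,0,0,0,0.35],[-6,0,-20,0,0,0,0.35],[-6,0,-20,0,0,0,0.35],[-6,0,-20,0,0,0,0.35]]
  ]
}}

```text
time_s: 12.6
position: [0.5457, 0.2249, 0.2557]
tcp_rot: [[-0.995, -0.101, -0.004], [-0.101, 0.995, -0.001], [0.004, -0.0, -1.0]]
force: [0.3, 0.3, 0.2]
opening: 0.49
grasp_force: 0.0
```

```bash
cat >> h.py <<'E'
def plates(name=None):
    s=bot.read_state(); m=bot.camera_model("wrist"); im=bot.capture("wrist")
    if name: cv2.imwrite(name,im)
    wh=mask(im,(0,0,165),(180,50,255)); wh[245:]=0
    a=np.radians(5.7); E=np.array([.467,.182]); ex=np.array([np.cos(a),np.sin(a)]); ey=np.array([-ex[1],ex[0]])
    for c in cnts(wh,600):
        P=ray(m,c[:,0,:],.049)[:,:2]; Q=P-E; u=Q@ex; v=Q@ey; i=u<u.min()+.035
        r=cv2.minAreaRect((P*1000).astype(np.float32)); print("plate u",u.min().round(4),u.max().round(4),"v",v.min().round(4),v.max().round(4),"front v mid",((v[i].min()+v[i].max())/2).round(4),"ang",round(r[2],1),np.round(r[1]))
    return E,ex,ey
E
python3 - <<'E'
from h import *
E,ex,ey=plates("pics/w4.png")
p=E-.017*ex+.034*ey; print(p); go(*p,.10,95.7)
E
```

```text
plate u 0.059 0.0866 v 0.0139 0.0616 front v mid 0.0377 ang 5.8 [28. 48.]
plate u 0.0302 0.1752 v 0.073 0.1235 front v mid 0.0975 ang 6.3 [145.  50.]
plate u 0.0272 0.1754 v -0.0584 -0.0076 front v mid -0.0324 ang 5.1 [148.  50.]
plate u -0.061 0.0281 v 0.0129 0.0623 front v mid 0.0378 ang 4.8 [90. 49.]
plate u -0.0977 -0.0478 v -0.1848 -0.1341 front v mid -0.1595 ang 5.9 [50. 51.]
[0.44670718 0.21414345]
go [9.91, -0.07, 15.61] [-0.0, -0.2, 0.1] rows>= 3
```

View pics/w4.png

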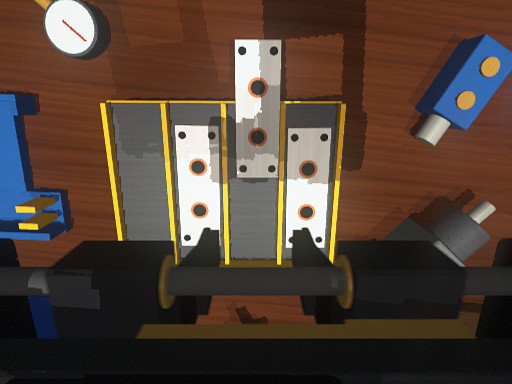

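Plate 1 now overhangs 61 mm, centred at v = 38 mm (image column 258). Gripping it.

Emit:
{"fn": "apply_moves", "kwargs": {
  "steps": [
    [[9.85,0.3,9,0,0,0,0.6],[9.85,0.3,15,0,0,0,0.6],[9.85,0.3,15,0,0,0,0.6],[9.85,0.3,18,0,0,0,0.6],[9.85,0.3,20,0,0,0,0.6],[9.85,0.3,21,0,0,0,0.6],[9.85,0.3,21,0,0,0,0.6]]
  ]
}}

```text
time_s: 13.52
position: [0.4483, 0.2181, 0.0468]
tcp_rot: [[-0.995, -0.101, -0.002], [-0.101, 0.995, -0.0], [0.002, -0.0, -1.0]]
force: [0.2, -0.2, -0.7]
opening: 0.802
grasp_force: 0.0
```

Close, lift a little.

Emit:
{"fn": "apply_moves", "kwargs": {
  "steps": [
    [[0,0,0,0,0,0,0.2],[0,0,0,0,0,0,-1],[0,0,0,0,0,0,-1],[0,0,0,0,0,0,-1],[0,0,0,0,0,0,-1],[0,0,0,0,0,0,-1],[0,0,-0.5,0,0,0,-1],[0,0,-1.5,0,0,0,-1],[0,0,-3.5,0,0,0,-1],[0,0,-6,0,0,0,-1],[0,0,-9,0,0,0,-1],[0,0,-9,0,0,0,-1]]
  ]
}}

```text
time_s: 15.02
position: [0.4505, 0.2194, 0.1399]
tcp_rot: [[-0.995, -0.101, 0.006], [-0.101, 0.995, 0.002], [-0.006, 0.002, -1.0]]
force: [-0.1, 0.5, -0.8]
opening: 0.563
grasp_force: 29.8
```

Run:
```python
from h import *
m=bot.camera_model("wrist"); cv2.imwrite("pics/w5.png",bot.capture("wrist"))
a=np.radians(3.3); S=np.array([.574,-.0937]); ex=np.array([np.cos(a),np.sin(a)])
go(*(S-.029*ex),.14,93.3)
```

```text
go [-6.34, -32.24, -0.15] [0.1, 0.2, 2.5] rows>= 6
```

View pics/w5.png

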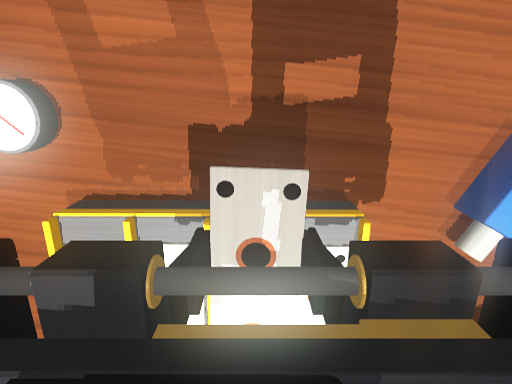

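The plate is held square, near end at row 167, columns 210-308. Moving to hover above the cradle.

Emit:
{"fn": "apply_moves", "kwargs": {
  "steps": [
    [[-6.4,-32.2,0,0,0,2.5,-1],[-6.4,-32.2,0,0,0,2.5,-1],[-6.4,-32.2,0,0,0,2.5,-1],[-6.4,-32.2,0,0,0,2.5,-1],[-6.4,-32.2,0,0,0,2.5,-1],[-6.4,-32.2,0,0,0,2.5,-1],[-6.4,-32.2,0,0,0,2.5,-1],[-6.4,-32.2,3,0,0,2.5,-1],[-6.4,-32.2,6,0,0,2.5,-1],[-6.4,-32.2,6,0,0,2.5,-1],[-6.4,-32.2,6,0,0,2.5,-1]]
  ]
}}

```text
time_s: 16.45
position: [0.5448, -0.0943, 0.078]
tcp_rot: [[-0.998, -0.059, -0.0], [-0.059, 0.998, 0.0], [0.0, 0.0, -1.0]]
force: [0.9, 0.6, -0.6]
opening: 0.566
grasp_force: 29.8
```

Run:
```python
from h import *
s=bot.read_state();m=bot.camera_model("wrist"); w=bot.capture("wrist"); t=bot.capture("scene")
mt=bot.camera_model("scene"); 
b=mask(w,*B); b[245:]=0
for c in cnts(b,100):
    x,y,ww,h=cv2.boundingRect(c); print("blue",x,y,ww,h,np.round(ray(m,[[x,y+5],[x+ww,y+5],[x+ww/2,y]],.034)[:,:2],4).tolist())
q=np.round(proj(mt,[.60,-.1,.05])[0]).astype(int)
t=cv2.resize(t[q[1]-45:q[1]+45,q[0]-50:q[0]+50],None,fx=4.2,fy=4.2)
cv2.imwrite("pics/w6.png",np.hstack([w[:378,80:430],t]))
```

```text
blue 189 133 123 41 [[0.4902, -0.1385], [0.4856, -0.0613], [0.4848, -0.1001]]
```

View pics/w6.png

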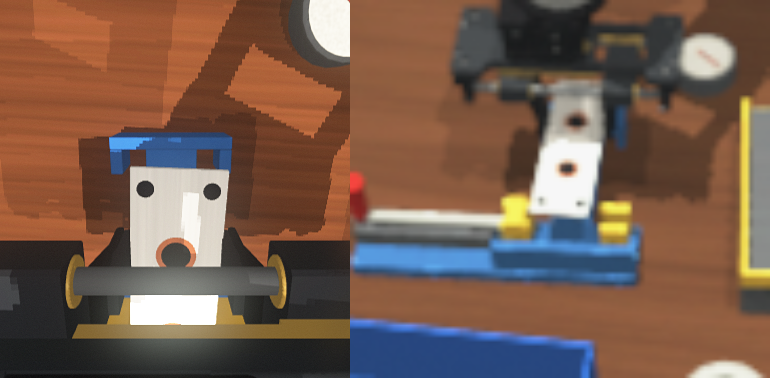

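The plate hangs centred between the tabs (column 180 against lip centre 170). Lowering with a 1.5 mm sideways correction.

Emit:
{"fn": "apply_moves", "kwargs": {
  "steps": [
    [[-0.1,-0.15,1.5,0,0,0,-1],[-0.1,-0.15,3,0,0,0,-1],[-0.1,-0.15,4,0,0,0,-1],[-0.1,-0.15,5,0,0,0,-1],[-0.1,-0.15,5.5,0,0,0,-1],[-0.1,-0.15,5.8,0,0,0,-1],[-0.1,-0.15,5.8,0,0,0,-1]]
  ]
}}

```text
time_s: 17.42
position: [0.546, -0.0971, 0.0195]
tcp_rot: [[-0.998, -0.057, 0.0], [-0.057, 0.998, 0.0], [-0.0, 0.0, -1.0]]
force: [0.2, 0.1, -1.0]
opening: 0.564
grasp_force: 29.8
```

Emit:
{"fn": "apply_moves", "kwargs": {
  "steps": [
    [[0,0.1,0.1,0,0,0,-1],[0,0.1,0.2,0,0,0,-1],[0,0.1,0.3,0,0,0,-1],[0,0.1,0.3,0,0,0,-1]]
  ]
}}

```text
time_s: 17.92
position: [0.5462, -0.0962, 0.0173]
tcp_rot: [[-0.998, -0.057, 0.001], [-0.057, 0.998, -0.0], [-0.001, -0.0, -1.0]]
force: [-1.9, 0.4, 4.1]
opening: 0.565
grasp_force: 29.8
```

Emit:
{"fn": "apply_moves", "kwargs": {
  "steps": [
    [[0,0,0,0,0,0,0.5],[0,0,0,0,0,0,0.5],[0,0,0,0,0,0,0.5],[0,0,0,0,0,0,0.5],[0,0,-4,0,0,0,0.5],[0,0,-10,0,0,0,0.5],[-2,0,-16,0,0,0,-1],[-4,0,-20,0,0,0,-1],[-4,0,-20,0,0,0,-1],[-4,0,-20,0,0,0,-1],[-4,0,-20,0,0,0,-1]]
  ]
}}

```text
time_s: 19.3
position: [0.584, -0.0934, 0.2145]
tcp_rot: [[-0.998, -0.057, -0.005], [-0.057, 0.998, 0.002], [0.005, 0.002, -1.0]]
force: [0.3, 0.5, 0.3]
opening: 0.269
grasp_force: 0.0
```

```bash
cat >> h.py <<'E'
def racktop():
    m=bot.camera_model("top"); im=bot.capture("top"); wh=mask(im,*W); wh[:160]=0; wh[260:]=0; wh[:,:140]=0; wh[:,265:]=0
    a=np.radians(5.7); E=np.array([.467,.182]); ex=np.array([np.cos(a),np.sin(a)]); ey=np.array([-ex[1],ex[0]])
    for c in cnts(wh,150):
        r=cv2.minAreaRect((ray(m,c[:,0,:],.049)[:,:2]*1000).astype(np.float32)); Q=np.array(r[0])/1000-E; print("top plate centre u,v",np.round([Q@ex,Q@ey],4),np.round(r[1]),round(r[2],1))
    return E,ex,ey
def seat(name):
    m=bot.camera_model("wrist"); w=bot.capture("wrist"); cv2.imwrite(name,w)
    wh=mask(w,(0,0,150),(180,60,255)); wh[245:]=0
    S=np.array([.5735,-.0945]); a=np.radians(3.3); ex=np.array([np.cos(a),np.sin(a)]); ey=np.array([-ex[1],ex[0]])
    for c in cnts(wh,400):
        P=ray(m,c[:,0,:],.018)[:,:2]; r=cv2.minAreaRect((P*1000).astype(np.float32)); Q=P-S; print("seat frame x",(Q@ex).min().round(4),(Q@ex).max().round(4),"y",(Q@ey).min().round(4),(Q@ey).max().round(4),np.round(r[1]),round(r[2],1))
E
python3 - <<'E'
from h import *
seat("pics/w7.png"); E,ex,ey=racktop(); s=bot.read_state(); print(s["position"]); go(*(E+.125*ex+.098*ey),.12,95.7)
E
```

```text
seat frame x 0.0626 0.073 y -0.1842 -0.0579 [ 10. 126.] 3.2
seat frame x -0.0259 0.0707 y 0.2207 0.236 [97. 15.] 3.3
seat frame x -0.0752 0.0757 y -0.0265 0.0267 [151.  50.] 1.6
seat frame x -0.0805 0.0987 y 0.2482 0.3109 [180.  58.] 5.6
seat frame x -0.1676 -0.1369 y 0.0826 0.1376 [31. 55.] 3.4
top plate centre u,v [ 0.1015 -0.0356] [158.  57.] 5.5
top plate centre u,v [0.1069 0.0959] [177.  55.] 5.8
[ 0.58456962 -0.0935981   0.21483615]
go [-1.93, 38.49, 9.53] [0.1, -0.2, -2.4] rows>= 7
```

View pics/w7.png

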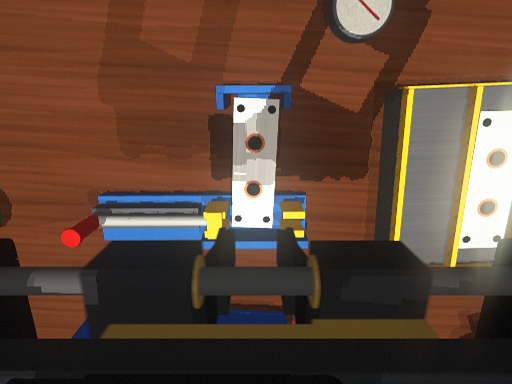

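Plate 1 is seated flat, between the guides (columns 231-279), within about 2°. On to the plate in the +99 lane.

Emit:
{"fn": "apply_moves", "kwargs": {
  "steps": [
    [[-1.9,38.5,0,0,0,-2.4,-1],[-1.9,38.5,0,0,0,-2.4,-1],[-1.9,38.5,0,0,0,-2.4,-1],[-1.9,38.5,0,0,0,-2.4,-1],[-1.9,38.5,0,0,0,-2.4,-1],[-1.9,38.5,0,0,0,-2.4,-1],[-1.9,38.5,4,0,0,-2.4,-1],[-1.9,38.5,9.5,0,0,-2.4,-1],[-1.9,38.5,13,0,0,-2.4,-1],[-1.9,38.5,14.8,0,0,-2.4,-1],[-1.9,38.5,15.1,0,0,-2.4,-1],[-1.9,38.5,15.3,0,0,-2.4,-1],[-1.9,38.5,15.5,0,0,-2.4,-1],[-1.9,38.5,15.5,0,0,-2.4,-1]]
  ]
}}

```text
time_s: 21.15
position: [0.5834, 0.2917, 0.0626]
tcp_rot: [[-0.995, -0.099, 0.002], [-0.099, 0.995, 0.0], [-0.002, 0.0, -1.0]]
force: [0.4, 0.4, -0.7]
opening: 0.004
grasp_force: 0.0
```

Emit:
{"fn": "apply_moves", "kwargs": {
  "steps": [
    [[0,0,0.2,0,0,0,-1],[0,0,0.4,0,0,0,-1],[0,0,0.48,0,0,0,-1],[0,0,0.48,0,0,0,-1]]
  ]
}}

```text
time_s: 21.65
position: [0.584, 0.292, 0.0604]
tcp_rot: [[-0.995, -0.099, 0.003], [-0.099, 0.995, 0.001], [-0.003, 0.001, -1.0]]
force: [-3.9, -1.0, 14.7]
opening: 0.004
grasp_force: 7.8
```

Emit:
{"fn": "apply_moves", "kwargs": {
  "steps": [
    [[0.5,0,-0.05,0,0,0,-1],[1.3,0,-0.05,0,0,0,-1],[2.1,0,-0.05,0,0,0,-1],[2.9,0,-0.05,0,0,0,-1],[3.7,0,-0.05,0,0,0,-1],[4.5,0,-0.05,0,0,0,-1],[5.3,0,-0.05,0,0,0,-1],[6.1,0,-0.05,0,0,0,-1],[6.9,0,-0.05,0,0,0,-1],[7.7,0,-0.05,0,0,0,-1],[8.5,0,-0.05,0,0,0,-1],[9.3,0,-0.05,0,0,0,-1],[9.9,0,-0.05,0,0,0,-1],[10.2,0,-0.05,0,0,0,-1],[10.2,0,-0.05,0,0,0,-1],[10.2,0,-5,0,0,0,-1],[7,0,-11,0,0,0,0.5],[4,0,-17,0,0,0,0.5],[4,0,-20,0,0,0,0.5],[4,0,-20,0,0,0,0.5]]
  ]
}}

```text
time_s: 24.15
position: [0.5458, 0.2884, 0.2611]
tcp_rot: [[-0.995, -0.099, 0.009], [-0.099, 0.995, 0.003], [-0.009, 0.002, -1.0]]
force: [0.8, 0.9, -0.7]
opening: 0.37
grasp_force: 0.0
```

Emit:
{"fn": "apply_moves", "kwargs": {
  "steps": [
    [[0,0,0,0,0,0,0.5],[0,0,0,0,0,0,0.5]]
  ]
}}

```text
time_s: 24.4
position: [0.5416, 0.2873, 0.2549]
tcp_rot: [[-0.995, -0.099, -0.004], [-0.099, 0.995, -0.001], [0.004, -0.001, -1.0]]
force: [0.8, 0.2, -0.2]
opening: 0.606
grasp_force: 0.0
```

Run:
```python
from h import *
E,ex,ey=plates("pics/w8.png"); print(bot.read_state()["position"])
go(*(E-.016*ex+.099*ey),.10,95.7)
```

```text
plate u 0.0271 0.1771 v -0.0586 -0.007 front v mid -0.0322 ang 5.0 [150.  50.]
plate u -0.0691 0.0801 v 0.0733 0.1238 front v mid 0.0979 ang 6.2 [150.  49.]
plate u -0.0955 -0.0477 v -0.1726 -0.13 front v mid -0.1505 ang 82.6 [38. 50.]
[0.54182075 0.28734423 0.2549621 ]
go [10.03, 0.17, 15.53] [-0.0, -0.2, -0.0] rows>= 3
```

Emit:
{"fn": "apply_moves", "kwargs": {
  "steps": [
    [[10,0.1,9,0,0,0,0.6],[10,0.1,15,0,0,0,0.6],[10,0.1,15,0,0,0,0.6],[10,0.1,18,0,0,0,0.6],[10,0.1,20,0,0,0,0.6],[10,0.1,20.9,0,0,0,0.6],[10,0.1,20.9,0,0,0,0.6],[10,0.1,20.9,0,0,0,0.2]]
  ]
}}

```text
time_s: 25.45
position: [0.4439, 0.2789, 0.0483]
tcp_rot: [[-0.995, -0.099, 0.001], [-0.099, 0.995, 0.0], [-0.001, 0.0, -1.0]]
force: [0.1, 0.3, 0.7]
opening: 0.754
grasp_force: 0.0
```

Emit:
{"fn": "apply_moves", "kwargs": {
  "steps": [
    [[0,0,0,0,0,0,0.2],[0,0,0,0,0,0,-1],[0,0,0,0,0,0,-1],[0,0,0,0,0,0,-1],[0,0,0,0,0,0,-1],[0,0,0,0,0,0,-1]]
  ]
}}

```text
time_s: 26.2
position: [0.4438, 0.2789, 0.0481]
tcp_rot: [[-0.995, -0.099, 0.001], [-0.099, 0.995, 0.0], [-0.001, 0.0, -1.0]]
force: [-0.1, -0.7, 3.8]
opening: 0.56
grasp_force: 30.0
```

Emit:
{"fn": "apply_moves", "kwargs": {
  "steps": [
    [[0,0,-0.5,0,0,0,-1],[0,0,-1.5,0,0,0,-1],[0,0,-3.5,0,0,0,-1],[0,0,-6,0,0,0,-1],[0,0,-9,0,0,0,-1],[0,0,-9,0,0,0,-1],[-7.3,-38.4,-9,0,0,2.4,-1],[-7.3,-38.4,-9,0,0,2.4,-1],[-7.3,-38.4,-9,0,0,2.4,-1],[-7.3,-38.4,-9,0,0,2.4,-1],[-7.3,-38.4,-9,0,0,2.4,-1],[-7.3,-38.4,-9,0,0,2.4,-1],[-7.3,-38.4,-9,0,0,2.4,-1],[-7.3,-38.4,-9,0,0,2.4,-1],[-7.3,-38.4,-6,0,0,2.4,-1],[-7.3,-38.4,-3,0,0,2.4,-1],[-7.3,-38.4,-3,0,0,2.4,-1],[-7.3,-38.4,-3,0,0,2.4,-1]]
  ]
}}

```text
time_s: 28.45
position: [0.5539, -0.0948, 0.0783]
tcp_rot: [[-0.998, -0.059, -0.0], [-0.059, 0.998, 0.0], [0.0, 0.0, -1.0]]
force: [1.4, 0.5, -0.4]
opening: 0.566
grasp_force: 30.0
```

```bash
cat >> h.py <<'E'
def held(zt):
    "near end of the held plate, seat frame, its top at height zt"
    m=bot.camera_model("wrist"); w=bot.capture("wrist"); wh=mask(w,(0,0,150),(180,60,255)); wh[230:]=0; wh[:,:180]=0; wh[:,340:]=0
    S=np.array([.5735,-.0945]); a=np.radians(3.3); ex=np.array([np.cos(a),np.sin(a)]); ey=np.array([-ex[1],ex[0]])
    c=max(cnts(wh,400),key=cv2.contourArea); Q=ray(m,c[:,0,:],zt)[:,:2]-S; u,v=Q@ex,Q@ey; i=u<u.min()+.02
    r=cv2.minAreaRect((Q*1000).astype(np.float32)); print("near end x",u.min().round(4),"y mid",((v[i].min()+v[i].max())/2).round(4),"w",(v[i].max()-v[i].min()).round(4),round(r[2],1))
E
python3 - <<'E'
from h import *
s=bot.read_state(); print(np.round(s["position"],4)); held(s["position"][2]+.001)
S=np.array([.5735,-.0945]);a=np.radians(3.3); go(*(S-.019*np.array([np.cos(a),np.sin(a)])),.024,93.3)
E
```

```text
[ 0.5539 -0.0948  0.0783]
near end x -0.0814 y mid 0.0021 w 0.0497 3.0
go [0.0, -0.03, 5.47] [-0.0, 0.1, 0.1] rows>= 1
```

Run:
```python
from h import *
s=bot.read_state(); m=bot.camera_model("wrist"); w=bot.capture("wrist"); h=cv2.cvtColor(w,cv2.COLOR_BGR2HSV)
S=np.array([.5735,-.0945]); a=np.radians(3.3); ex=np.array([np.cos(a),np.sin(a)])
wh=mask(w,(0,0,150),(180,60,255))
for c in range(205,320,8): 
    r=np.where(wh[100:235,c])[0]; 
    if len(r): print(c,r.min()+100,((ray(m,[[c,r.min()+100]],.079)[0,:2]-S)@ex).round(4))
print([h[r,256].tolist() for r in range(120,175,4)])
```

```text
213 150 -0.075
221 150 -0.075
229 137 -0.0813
237 137 -0.0813
245 138 -0.0808
253 138 -0.0808
261 138 -0.0808
269 139 -0.0804
277 139 -0.0804
285 139 -0.0804
293 140 -0.0799
301 151 -0.0746
[[109, 133, 119], [107, 157, 203], [108, 146, 155], [108, 140, 151], [108, 148, 159], [21, 14, 233], [21, 16, 230], [22, 12, 231], [18, 20, 229], [20, 17, 230], [23, 18, 229], [22, 17, 230], [21, 14, 230], [21, 14, 230]]
```

The held plate's near end is at -75 mm (the rows at 138 belong to plate 1 below it). Lowering.

Emit:
{"fn": "apply_moves", "kwargs": {
  "steps": [
    [[0,-0.1,1.5,0,0,0,-1],[0,-0.1,3,0,0,0,-1],[0,-0.1,4,0,0,0,-1],[0,-0.1,5,0,0,0,-1],[0,-0.1,5.3,0,0,0,-1],[0,-0.1,5.5,0,0,0,-1],[0,-0.1,5.6,0,0,0,-1],[0,-0.1,5.6,0,0,0,-1]]
  ]
}}

```text
time_s: 29.55
position: [0.5542, -0.0973, 0.027]
tcp_rot: [[-0.998, -0.058, 0.001], [-0.058, 0.998, -0.001], [-0.001, -0.001, -1.0]]
force: [-8.2, 0.2, 39.7]
opening: 0.563
grasp_force: 47.2
```

Contact came 6 mm too high: the fingertips most likely landed on the edge of plate 1. Backing up to look.

Emit:
{"fn": "apply_moves", "kwargs": {
  "steps": [
    [[0,0,-1,0,0,0,-1],[0,0,-3,0,0,0,-1],[0,0,-5,0,0,0,-1],[0,0,-5,0,0,0,-1],[0,0,-5,0,0,0,-1]]
  ]
}}

```text
time_s: 30.18
position: [0.5537, -0.097, 0.0709]
tcp_rot: [[-0.998, -0.057, -0.001], [-0.057, 0.998, 0.0], [0.001, 0.001, -1.0]]
force: [0.4, 0.8, -1.3]
opening: 0.566
grasp_force: 30.0
```

Run:
```python
from h import *
s=bot.read_state(); m=bot.camera_model("wrist"); w=bot.capture("wrist"); t=bot.capture("scene")
S=np.array([.5735,-.0945]); a=np.radians(3.3); ex=np.array([np.cos(a),np.sin(a)])
wh=mask(w,(0,0,150),(180,60,255))
for c in range(205,320,8): 
    r=np.where(wh[100:235,c])[0]; 
    if len(r): print(c,r.min()+100,end="; ")
mt=bot.camera_model("scene"); q=np.round(proj(mt,[.60,-.1,.05])[0]).astype(int)
t=cv2.resize(t[q[1]-45:q[1]+45,q[0]-50:q[0]+50],None,fx=4.2,fy=4.2)
cv2.imwrite("pics/w9.png",np.hstack([w[:378,80:430],t]))
```

```text
213 150; 221 150; 229 140; 237 141; 245 141; 253 141; 261 142; 269 142; 277 142; 285 143; 293 143; 301 151;
```

View pics/w9.png

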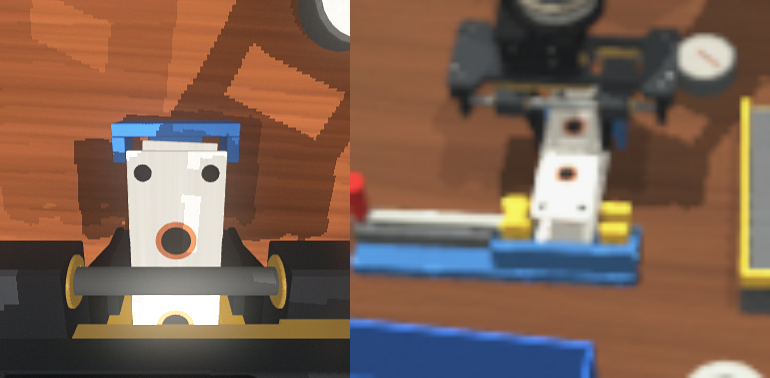

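The held plate is undisturbed and plate 1 sits flat under it. I'll stop with the tips just above plate 1, then open slightly so the plate drops a few mm between the fingers.

Emit:
{"fn": "apply_moves", "kwargs": {
  "steps": [
    [[0,0.15,1.5,0,0,0,-1],[0,0.15,3,0,0,0,-1],[0,0.15,3.7,0,0,0,-1],[0,0.15,4.0,0,0,0,-1],[0,0.15,4.0,0,0,0,-1]]
  ]
}}

```text
time_s: 30.9
position: [0.554, -0.0957, 0.0315]
tcp_rot: [[-0.998, -0.057, -0.0], [-0.057, 0.998, 0.0], [0.0, 0.0, -1.0]]
force: [-0.4, 0.1, -1.1]
opening: 0.566
grasp_force: 30.0
```

Emit:
{"fn": "apply_moves", "kwargs": {
  "steps": [
    [[0,0,0,0,0,0,0.17],[0,0,0,0,0,0,0.2],[0,0,0,0,0,0,0.2],[0,0,0,0,0,0,0.45],[0,0,0,0,0,0,0.45],[0,0,0,0,0,0,0.45],[-1.5,0,0,0,0,0,0.45],[-1.5,0,0.6,0,0,0,0.45],[-1.5,0,1.1,0,0,0,0.45],[-1.5,0,1.1,0,0,0,0.45]]
  ]
}}

```text
time_s: 32.15
position: [0.5677, -0.0945, 0.0199]
tcp_rot: [[-0.998, -0.057, -0.002], [-0.057, 0.998, 0.001], [0.002, 0.001, -1.0]]
force: [0.6, -0.3, -0.8]
opening: 0.725
grasp_force: 0.0
```

Fingers now straddle both plates freely. Squeeze to square them, open, rise and look.

Emit:
{"fn": "apply_moves", "kwargs": {
  "steps": [
    [[0,0,0,0,0,0,0.2],[0,0,0,0,0,0,-1],[0,0,0,0,0,0,-1],[0,0,0,0,0,0,-1],[0,0,0,0,0,0,0.3],[0,0,0,0,0,0,0.45],[0,0,0,0,0,0,0.45],[0,0,0,0,0,0,0.45],[0,0,-4,0,0,0,0.45],[0,0,-10,0,0,0,0.45],[-1.5,0,-16,0,0,0,-1],[-1.5,0,-19.5,0,0,0,-1],[-1.5,0,-19.5,0,0,0,-1],[-1.5,0,-19.5,0,0,0,-1],[-1.5,0,-19.5,0,0,0,-1]]
  ]
}}

```text
time_s: 34.02
position: [0.5826, -0.0935, 0.2137]
tcp_rot: [[-0.998, -0.057, -0.004], [-0.057, 0.998, 0.001], [0.004, 0.002, -1.0]]
force: [0.3, -1.0, 0.0]
opening: 0.245
grasp_force: 0.0
```

Run:
```python
from h import *
seat("pics/w10.png"); E,ex,ey=racktop(); s=bot.read_state(); print(s["position"]); go(*(E+.122*ex-.033*ey),.12,95.7)
```

```text
seat frame x 0.0636 0.074 y -0.1831 -0.058 [ 10. 125.] 3.3
seat frame x -0.0261 0.0796 y 0.2193 0.2364 [106.  17.] 1.7
seat frame x -0.0744 0.0768 y -0.0266 0.0277 [151.  53.] 2.9
seat frame x -0.0766 0.097 y 0.2481 0.3107 [175.  58.] 5.5
seat frame x -0.1686 -0.1361 y 0.083 0.1375 [32. 55.] 3.4
top plate centre u,v [ 0.1022 -0.0356] [156.  57.] 5.5
[ 0.5830659  -0.09368922  0.21403309]
go [-2.34, 25.39, 9.43] [0.1, -0.2, -2.4] rows>= 5
```

View pics/w10.png

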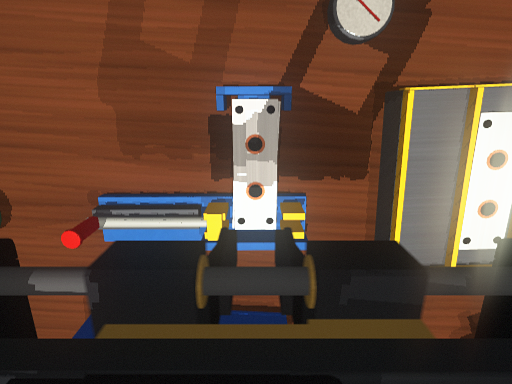

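Both plates are stacked straight (angle 2.9°, cradle 3.3°), centred at column 255. Third plate, the -33 lane.

Emit:
{"fn": "apply_moves", "kwargs": {
  "steps": [
    [[-2.3,25.4,0,0,0,-2.4,-1],[-2.3,25.4,0,0,0,-2.4,-1],[-2.3,25.4,0,0,0,-2.4,-1],[-2.3,25.4,0,0,0,-2.4,-1],[-2.3,25.4,0,0,0,-2.4,-1],[-2.3,25.4,4,0,0,-2.4,-1],[-2.3,25.4,9.5,0,0,-2.4,-1],[-2.3,25.4,13,0,0,-2.4,-1],[-2.3,25.4,14.8,0,0,-2.4,-1],[-2.3,25.4,15.2,0,0,-2.4,-1],[-2.3,25.4,15.4,0,0,-2.4,-1],[-2.3,25.4,15.6,0,0,-2.4,-1],[-2.3,25.4,15.8,0,0,-2.4,-1],[-2.3,25.4,15.8,0,0,-2.4,-1]]
  ]
}}

```text
time_s: 35.88
position: [0.5935, 0.1611, 0.0604]
tcp_rot: [[-0.995, -0.099, 0.003], [-0.099, 0.995, -0.0], [-0.003, -0.0, -1.0]]
force: [-1.4, -1.6, 9.3]
opening: 0.002
grasp_force: 4.4
```

Emit:
{"fn": "apply_moves", "kwargs": {
  "steps": [
    [[0,0,0.05,0,0,0,-1],[0.8,0,0.05,0,0,0,-1],[1.6,0,0.05,0,0,0,-1],[2.4,0,0.05,0,0,0,-1],[3.2,0,0.05,0,0,0,-1],[4.0,0,0.05,0,0,0,-1],[4.8,0,0.05,0,0,0,-1],[5.6,0,0.05,0,0,0,-1],[6.4,0,0.05,0,0,0,-1],[7.2,0,0.05,0,0,0,-1],[8.0,0,0.05,0,0,0,-1],[8.8,0,0.05,0,0,0,-1],[9.5,0,0.05,0,0,0,-1],[10,0,0.05,0,0,0,-1],[10,0,0.05,0,0,0,-1],[10,0,-5,0,0,0,-1],[7,0,-11,0,0,0,0.5],[4,0,-17,0,0,0,0.5],[4,0,-20,0,0,0,0.5],[4,0,-20,0,0,0,0.5]]
  ]
}}

```text
time_s: 38.38
position: [0.5554, 0.1573, 0.2624]
tcp_rot: [[-0.995, -0.099, 0.01], [-0.099, 0.995, 0.001], [-0.01, -0.0, -1.0]]
force: [0.5, -1.0, -0.2]
opening: 0.373
grasp_force: 0.0
```

Emit:
{"fn": "apply_moves", "kwargs": {
  "steps": [
    [[0,0,0,0,0,0,0.5],[0,0,0,0,0,0,0.5]]
  ]
}}

```text
time_s: 38.62
position: [0.5512, 0.1569, 0.2561]
tcp_rot: [[-0.995, -0.099, -0.004], [-0.099, 0.995, -0.0], [0.004, 0.0, -1.0]]
force: [0.3, -0.0, -0.4]
opening: 0.608
grasp_force: 0.0
```

Run:
```python
from h import *
E,ex,ey=plates("pics/w11.png"); print(bot.read_state()["position"])
go(*(E-.016*ex-.033*ey),.10,95.7)
```

```text
plate u 0.003 0.1429 v -0.2923 -0.2412 front v mid -0.2647 ang 3.4 [140.  46.]
plate u -0.0699 0.0236 v -0.0577 -0.0078 front v mid -0.0322 ang 4.6 [94. 49.]
plate u -0.0985 -0.0485 v -0.1888 -0.1379 front v mid -0.1634 ang 5.8 [50. 51.]
[0.55136623 0.15690763 0.25613421]
go [9.69, 0.03, 15.65] [0.0, -0.2, -0.0] rows>= 3
```

Emit:
{"fn": "apply_moves", "kwargs": {
  "steps": [
    [[9.7,0.1,9,0,0,0,0.6],[9.7,0.1,15,0,0,0,0.6],[9.7,0.1,15,0,0,0,0.6],[9.7,0.1,18,0,0,0,0.6],[9.7,0.1,19.5,0,0,0,0.6],[9.7,0.1,20.2,0,0,0,0.6],[9.7,0.1,20.2,0,0,0,0.6],[9.7,0.1,20.2,0,0,0,0.2]]
  ]
}}

```text
time_s: 39.67
position: [0.4569, 0.1485, 0.0566]
tcp_rot: [[-0.995, -0.099, 0.002], [-0.099, 0.995, 0.0], [-0.002, -0.0, -1.0]]
force: [0.2, 0.2, -1.2]
opening: 0.748
grasp_force: 0.0
```

Emit:
{"fn": "apply_moves", "kwargs": {
  "steps": [
    [[0,0,0,0,0,0,0.2],[0,0,0,0,0,0,-1],[0,0,0,0,0,0,-1],[0,0,0,0,0,0,-1],[0,0,0,0,0,0,-1],[0,0,0,0,0,0,-1]]
  ]
}}

```text
time_s: 40.42
position: [0.4563, 0.1484, 0.056]
tcp_rot: [[-0.995, -0.099, 0.001], [-0.099, 0.995, 0.0], [-0.001, -0.0, -1.0]]
force: [0.4, 0.3, 4.7]
opening: 0.567
grasp_force: 29.9
```

Emit:
{"fn": "apply_moves", "kwargs": {
  "steps": [
    [[0,0,0,0,0,0,0.3],[0,0,0,0,0,0,0.3],[0,0,0.2,0,0,0,0.3],[0,0,0.2,0,0,0,0.3],[0,0,0.2,0,0,0,-1],[0,0,0.2,0,0,0,-1],[0,0,0.2,0,0,0,-1],[0,0,0.2,0,0,0,-1],[0,0,0.2,0,0,0,-1]]
  ]
}}

```text
time_s: 41.55
position: [0.4559, 0.1484, 0.0537]
tcp_rot: [[-0.995, -0.099, -0.0], [-0.099, 0.995, -0.0], [0.0, -0.0, -1.0]]
force: [-0.2, -1.0, -0.7]
opening: 0.564
grasp_force: 30.0
```

Emit:
{"fn": "apply_moves", "kwargs": {
  "steps": [
    [[0,0,-0.5,0,0,0,-1],[0,0,-1.5,0,0,0,-1],[0,0,-3.5,0,0,0,-1],[0,0,-6,0,0,0,-1],[0,0,-9,0,0,0,-1],[0,0,-9,0,0,0,-1],[-7.35,-25.2,-9,0,0,2.4,-1],[-7.35,-25.2,-9,0,0,2.4,-1],[-7.35,-25.2,-9,0,0,2.4,-1],[-7.35,-25.2,-9,0,0,2.4,-1],[-7.35,-25.2,-9,0,0,2.4,-1],[-7.35,-25.2,-9,0,0,2.4,-1],[-7.35,-25.2,-6,0,0,2.4,-1],[-7.35,-25.2,-3,0,0,2.4,-1],[-7.35,-25.2,-3,0,0,2.4,-1],[-7.35,-25.2,-3,0,0,2.4,-1]]
  ]
}}

```text
time_s: 43.55
position: [0.5539, -0.0938, 0.0843]
tcp_rot: [[-0.998, -0.059, -0.0], [-0.059, 0.998, 0.0], [0.0, 0.0, -1.0]]
force: [-0.5, -0.3, -1.0]
opening: 0.564
grasp_force: 30.0
```

Run:
```python
from h import *
s=bot.read_state(); z=s["position"][2]; m=bot.camera_model("wrist"); w=bot.capture("wrist")
S=np.array([.5735,-.0945]); a=np.radians(3.3); ex=np.array([np.cos(a),np.sin(a)])
wh=mask(w,(0,0,150),(180,60,255))
print([(c,np.where(wh[100:235,c])[0].min()+100) for c in range(205,320,8) if wh[100:235,c].any()])
print(((ray(m,[[256,150],[256,145],[256,155]],z-.0047)[:,:2]-S)@ex).round(4))
go(*(S-.0195*ex),.035,93.3)
```

```text
[(213, np.int64(148)), (221, np.int64(134)), (229, np.int64(138)), (237, np.int64(138)), (245, np.int64(138)), (253, np.int64(138)), (261, np.int64(138)), (269, np.int64(138)), (277, np.int64(138)), (285, np.int64(138)), (293, np.int64(150)), (301, np.int64(149))]
[-0.0748 -0.0773 -0.0722]
go [0.05, -0.13, 4.98] [-0.0, 0.1, 0.0] rows>= 1
```

Emit:
{"fn": "apply_moves", "kwargs": {
  "steps": [
    [[0,-0.15,1.5,0,0,0,-1],[0,-0.15,3,0,0,0,-1],[0,-0.15,4,0,0,0,-1],[0,-0.15,4.7,0,0,0,-1],[0,-0.15,5.0,0,0,0,-1],[0,-0.15,5.0,0,0,0,-1],[0,-0.15,5.0,0,0,0,-1]]
  ]
}}

```text
time_s: 44.48
position: [0.5545, -0.0967, 0.034]
tcp_rot: [[-0.998, -0.057, 0.001], [-0.057, 0.998, -0.0], [-0.001, -0.0, -1.0]]
force: [-0.4, -0.6, -0.4]
opening: 0.563
grasp_force: 30.0
```

Emit:
{"fn": "apply_moves", "kwargs": {
  "steps": [
    [[0,0.1,0,0,0,0,-1],[0,0.1,0,0,0,0,0.17],[0,0.1,0,0,0,0,0.2],[0,0.1,0,0,0,0,0.2],[0,0.1,0,0,0,0,0.45],[0,0.1,0,0,0,0,0.45],[0,0.1,0,0,0,0,0.45],[-1.5,0.1,0,0,0,0,0.45],[-1.5,0.1,0.6,0,0,0,0.45],[-1.5,0.1,1.2,0,0,0,0.45],[-1.5,0.1,1.4,0,0,0,0.45],[-1.5,0.1,1.4,0,0,0,0.2],[-1.5,0.1,1.4,0,0,0,-1],[-1.5,0.1,1.4,0,0,0,-1],[-1.5,0.1,1.4,0,0,0,-1],[-1.5,0.1,1.4,0,0,0,0.3],[-1.5,0.1,1.4,0,0,0,0.45],[-1.5,0.1,1.4,0,0,0,0.45]]
  ]
}}

```text
time_s: 46.72
position: [0.5691, -0.0947, 0.0198]
tcp_rot: [[-0.998, -0.057, 0.0], [-0.057, 0.998, -0.0], [-0.0, -0.0, -1.0]]
force: [-0.6, 0.4, -0.0]
opening: 0.71
grasp_force: 0.0
```

Emit:
{"fn": "apply_moves", "kwargs": {
  "steps": [
    [[0,0,0,0,0,0,0.45],[0,0,-4,0,0,0,0.45],[0,0,-10,0,0,0,0.45],[-1.5,0,-16,0,0,0,0],[-1.5,0,-19.5,0,0,0,0],[-1.5,0,-19.5,0,0,0,0],[-1.5,0,-19.5,0,0,0,0],[-1.5,0,-19.5,0,0,0,0]]
  ]
}}

```text
time_s: 47.72
position: [0.5828, -0.0935, 0.2129]
tcp_rot: [[-0.998, -0.057, -0.004], [-0.057, 0.998, 0.001], [0.004, 0.002, -1.0]]
force: [-1.3, 0.4, 0.1]
opening: 0.504
grasp_force: 0.0
```

Run:
```python
from h import *
seat("pics/w12.png"); racktop(); m=bot.camera_model("wrist"); w=cv2.imread("pics/w12.png")
h=mask(w,(0,150,100),(8,255,255)); h[:215]=0; h[255:]=0; h[:,:40]=0; h[:,115:]=0
n,_,st,ce=cv2.connectedComponentsWithStats(h); [print(s_.tolist(),c,ray(m,[c],.080)[0]) for s_,c in zip(st[1:],ce[1:]) if s_[4]>20]
print(bot.read_state()["position"]); go(.641,-.272,.15,93.3)
```

```text
seat frame x 0.061 0.0764 y -0.1891 -0.0577 [ 14. 131.] 3.9
seat frame x -0.0752 0.0779 y -0.0265 0.0285 [154.  53.] 2.7
seat frame x -0.0856 0.0967 y 0.1727 0.2387 [183.  59.] 5.6
seat frame x -0.0876 0.0968 y 0.2471 0.3105 [185.  56.] 5.7
seat frame x -0.1681 -0.1339 y 0.0822 0.1381 [34. 56.] 3.4
[60, 216, 37, 33, 527] [ 75.19354839 233.88994307] [ 0.64018672 -0.26997459  0.08      ]
[ 0.58321271 -0.0936537   0.21314725]
go [-4.77, -18.14, 6.28] [0.1, -0.2, -0.0] rows>= 4
```

View pics/w12.png

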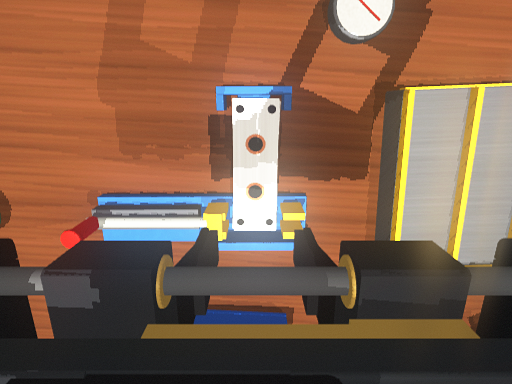

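All three plates lie straight and flush in the seat, and the rack is empty in view. Now the bolt: knob at (76,233), world (0.641,-0.271).

Emit:
{"fn": "apply_moves", "kwargs": {
  "steps": [
    [[-4.8,-18.1,4,0,0,0,0],[-4.8,-18.1,4,0,0,0,0],[-4.8,-18.1,4,0,0,0,0],[-4.8,-18.1,4,0,0,0,0],[-4.8,-18.1,7,0,0,0,0],[-4.8,-18.1,10,0,0,0,0],[-4.8,-18.1,12.5,0,0,0,0],[-4.8,-18.1,14,0,0,0,0],[-4.8,-18.1,14,0,0,0,-1],[-4.8,-18.1,14,0,0,0,-1],[-4.8,-18.1,14,0,0,0,-1],[-4.8,-18.1,14,0,0,0,-1],[-4.8,-18.1,14,0,0,0,-1]]
  ]
}}

```text
time_s: 49.45
position: [0.6429, -0.2722, 0.076]
tcp_rot: [[-0.998, -0.057, 0.002], [-0.057, 0.998, -0.001], [-0.002, -0.001, -1.0]]
force: [0.1, -0.2, 3.4]
opening: 0.171
grasp_force: 30.0
```

Emit:
{"fn": "apply_moves", "kwargs": {
  "steps": [
    [[0,1,0,0,0,0,-1],[0,2,0,0,0,0,-1],[0,3,0,0,0,0,-1],[0,4,0,0,0,0,-1],[0,5,0,0,0,0,-1],[0,6,0,0,0,0,-1],[0,7,0,0,0,0,-1],[0,8,0,0,0,0,-1],[0,8.8,0,0,0,0,-1],[0,9.3,0,0,0,0,-1],[0,9.7,0,0,0,0,-1],[0,9.9,0,0,0,0,-1],[0,9.9,0,0,0,0,-1]]
  ]
}}

```text
time_s: 51.08
position: [0.637, -0.1727, 0.0759]
tcp_rot: [[-0.998, -0.058, 0.001], [-0.058, 0.998, -0.001], [-0.001, -0.001, -1.0]]
force: [-0.4, -1.1, 6.3]
opening: 0.174
grasp_force: 30.0
```

Moved 99.7 mm with no stop yet; pressing on gently to the end.

Emit:
{"fn": "apply_moves", "kwargs": {
  "steps": [
    [[0,0.3,0,0,0,0,-1],[0,0.6,0,0,0,0,-1],[0,0.8,0,0,0,0,-1],[0,0.8,0,0,0,0,-1]]
  ]
}}

```text
time_s: 51.58
position: [0.637, -0.1723, 0.076]
tcp_rot: [[-0.998, -0.059, 0.003], [-0.059, 0.998, -0.013], [-0.002, -0.013, -1.0]]
force: [-2.3, -18.2, 2.1]
opening: 0.174
grasp_force: 30.0
```

Emit:
{"fn": "apply_moves", "kwargs": {
  "steps": [
    [[0,-0.6,0,0,0,0,-1],[0,-0.6,0,0,0,0,-0.2],[0,-0.6,0,0,0,0,-0.2],[0,-0.6,0,0,0,0,-0.2],[0,-0.6,-3,0,0,0,-0.2],[0,-0.6,-8,0,0,0,-0.2],[0,0,-14,0,0,0,-0.2],[-2,8,-17,0,0,0,-0.2],[-2,8,-17,0,0,0,-0.2],[-2,8,-17,0,0,0,-0.2],[-2,8,-17,0,0,0,-0.2]]
  ]
}}

```text
time_s: 52.95
position: [0.6507, -0.0845, 0.2432]
tcp_rot: [[-0.998, -0.057, -0.003], [-0.057, 0.998, -0.0], [0.003, 0.0, -1.0]]
force: [-0.5, -0.2, -0.1]
opening: 0.402
grasp_force: 0.0
```

Run:
```python
from h import *
seat("pics/w13.png"); w=cv2.imread("pics/w13.png"); t=bot.capture("scene"); m=bot.camera_model("wrist")
h=mask(w,(0,150,100),(8,255,255)); h[240:]=0; h[:180]=0
n,_,st,ce=cv2.connectedComponentsWithStats(h); [print(s_.tolist(),c,ray(m,[c],.080)[0]) for s_,c in zip(st[1:],ce[1:]) if s_[4]>60]
mt=bot.camera_model("scene"); q=np.round(proj(mt,[.58,0.05,.05])[0]).astype(int)
t=cv2.resize(t[q[1]-60:q[1]+60,q[0]-100:q[0]+100],(400,240)); 
cv2.imwrite("pics/f.png",np.hstack([w[60:300,60:400],t]))
```

```text
seat frame x 0.0486 0.0721 y -0.1936 -0.0843 [ 23. 109.] 3.3
seat frame x -0.077 0.0771 y -0.0385 0.0569 [154.  95.] 3.4
seat frame x -0.091 0.119 y 0.1725 0.2373 [209.  59.] 5.6
seat frame x -0.0931 0.1162 y 0.244 0.3064 [209.  57.] 5.7
[163, 201, 24, 13, 95] [174.90526316 207.82105263] [ 0.68512411 -0.16931352  0.08      ]
[137, 203, 25, 11, 79] [149.82278481 209.39240506] [ 0.68844563 -0.19643332  0.08      ]
[192, 204, 26, 9, 94] [204.90425532 208.21276596] [ 0.68375249 -0.13694691  0.08      ]
```

View pics/f.png

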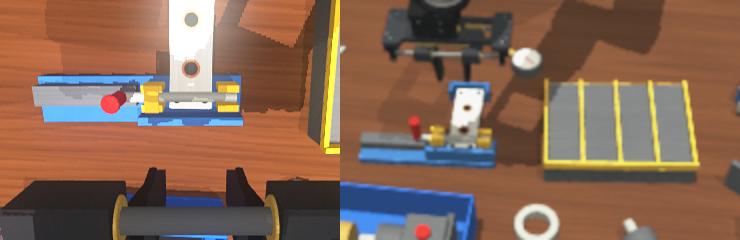

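The rod crosses the stack into the keeper at crop (238,98), the rack is empty, and the gripper is clear.

```bash
python3 -c "
from rig import bot
print(bot.hand_in())"
```

```text
the job is handed in; nothing more can be done
None
```

The job is handed in at about 53 s of the 210 s: the bolt was drawn fully back, all three plates present are stacked straight in the cradle, and the bolt is pushed fully home in its keeper; on the second plate the fingertips once pressed on plate 1 at about 40 N before I backed off, with no visible effect, and no verdict was returned.

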